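# Clear the robotics bench: packs to their docks, tape to its spindle, dish and cup nested

### The arm

A 6-joint arm with a two-finger parallel gripper is mounted at the origin on the work surface. World frame = base frame: x ahead of the robot, y to its left, z up, the work surface at z = 0. Lengths are in m, angles in rad, forces in N, time in s.
With the tool pointing down it reaches from about 0.35 to 0.775 m from the base axis. Payload 5.5 kg.
Tool frame: the origin (TCP) lies between the finger pads; the fingertips stand 11 mm ahead of it and the grasp point (between the pads) lies 8 mm behind it (tips_ahead is the distance from the TCP to the fingertips, in m); z points along the fingers, y is the line along which they close (so a half turn about z gives the same grasp; the last joint's range is limited). The gripper opens to 85 mm and grips with 20 to 120 N. Pads are 22 mm wide; open, the fingers measure 114 mm over their backs; the gripper's body (76 mm by 85 mm) begins 54 mm behind the grasp point. The pads swing forward as they close: fully open they stand 13 mm farther back than shut.
Start: joints at [-1.37, 0.313, 0.046, 1.304, 0, 1.431], TCP at [0.192, -0.542, 0.242] pointing down, gripper open.
Joint ranges: [-2.76, 2.76], [-0.86, 1.69], [-1.03, 1.26], [-2.2, 2.34], [-1.47, 1.5], [-3.14, 3.14]. Speed limits (rad/s): [2.57, 2.57, 3.14, 3.14, 3.14, 3.14].

### API

Orientations are given as a unit quaternion [w, x, y, z].
In Python, from workcell import * gives the robot as it stands. The module is installed in compiled form; this text tells all that it offers.
- The arm moves only by the tool jog_arm, never from a script. Its argument "moves" is a list of rows, each an object with "fingers": the closure, from 0 (fully open) to 1 (shut); "slide": the shift along the tool's x, y, z in mm, a list of three; "angular": the turn, a rotation vector about the tool's x, y, z in degrees, a list of three. A call has 1 to 10 rows; each row is the pose to reach, as a shift and turn from the pose commanded when the call began, along the tool's axes at that moment; what a row does not reach only later rows make up. A row lasts 1/12 s, in which the tool goes at most 41.7 mm and 7.16 degrees, less where a joint would pass 70% of its speed; a pose out of reach is approached as far as the arm can. A call with a gripper value outside its range is refused whole. The fingers move at their own pace and stop on an object; "squeeze" is the grip in N (left out, the last holds). Time passes only in rows, so rows that repeat a pose let the fingers close. It gives the time, the measured TCP pose, the force, the opening and the grip force at its end, in the units of the state.
- get_state(): the state, without advancing time (a new reading comes with each control period).
- read_camera(name): name is "scene" or "side" or "wrist"; returns a dict with "color" (384x512x3 uint8, red, green, blue), "fovy" (degrees; the focal length in pixels is half the picture's height over the tangent of half this angle, whatever the lens; pixels are square), "cx", "cy" (the principal point, pixels), "D" ([k1, k2, p1, p2, k3] as OpenCV has them; the pictures are not rectified), "world_from_camera" (4x4, takes a point from camera to world coordinates); the wrist camera has in their place "tool_from_camera" (4x4, takes a point from camera to tool coordinates, whose origin is the TCP and whose axes are the flange's). Camera axes: x right, y down, z forward; pixel columns grow to the right and rows downward; lengths in m; the calibration is good to about 2 mm. A picture is of the moment at which its call begins: read the wrist's pose just before it. There is no depth.
- hand_in(): hands the job in; it is judged then, once.
Trained networks look in a picture, given as the dict that the camera call returned (one of the last four; its "shot" number tells which), for a name from the list of things; names that differ only in an ending like _2 or _b are one class to them, and where a whole thing is asked for, a point or a joint stands for the part that bears it (a point fixed in the world has none). Each returns a list of dicts, best first, with "p" (0 to 1); they miss things now and then, are a little off and sometimes report something else, mostly with a low value. They report only what shows in the picture. A call takes as long as a camera call.
- look_for(target, picture): "point" ([column, row] in pixels, amid what is visible of it).
- tip_of(target, picture): "point" ([column, row] in pixels: a listed point, or the origin of a listed thing).
The state is a dict: "clock": time; "joint_pos": joint angles; "qvel": joint speeds; "tau": joint torques, N m; "tcp_pos": TCP position; "orientation": TCP orientation; "wrist_force": force on the tool from outside, world axes, zero at the start; "ft_torque": the same for the moment, N m; "finger_gap": finger opening in m; "grip_force": force on a finger pad.
Only numpy, scipy, OpenCV 4.12 (cv2) and the standard library are available. Lean on these libraries where they do the work, as an engineer would, in place of code of your own. Each camera call takes 0.05 s, during which the arm holds its last target. There are 200 camera calls.

### The job

Tidy the bench, in any order except as said: lay each of the two battery packs flat and lengthwise in the charging dock of its own length, put the tape roll over the post of its spindle so that it lies on the base, set the steel dish in the round holder and, only after that, stand the tall cup upright inside the dish. Set everything down rather than dropping it, and leave all of it at rest in its place.

Things in the scene. Friction and masses are not known exactly. Their poses are not given: they have to be found in the camera images.
- pack_long_c (a point): centre of the long battery pack: loose grey rectangular block 90 x 36 x 40 mm (length along its x, width along y, height along z; bands at both ends, 0.2 to 0.4 kg), lying on the bench; the point is half-way up, 20 mm above its underside. The two ends are alike
- pack_short_c (a point): centre of the short battery pack: the same look but 60 x 36 x 40 mm (x, y, z), 0.12 to 0.26 kg; the point is 20 mm above its underside
- tape_c (a point): centre of the loose roll of yellow tape, lying flat (axis up, z): outer diameter 60 mm, hole 38 mm, 24 mm high; the point is on the axis, 12 mm above its underside
- dish_c (a point): centre of the low open steel parts dish: round, outer diameter 62 mm, 26 mm high, wall 3 mm (inner diameter 56 mm), floor 4 mm thick, opening up; the point is on the axis, 13 mm above its underside
- cup_c (a point): centre of the tall slim open aluminium cup: round, outer diameter 38 mm, 70 mm high, wall 3 mm, opening up; the point is on the axis, 35 mm above its underside. Standing in the dish its lowest 22 mm are inside the dish's wall, with about 9 mm of room all round, so it should be held by its upper half
- dock_long: long charging dock: black shallow rectangular tray fixed to the bench, inner space 110 x 56 mm (x, y), wall 5 mm, 14 mm high overall, floor 5 mm above the bench; origin at the centre of its underside, on the bench, x along its length. The long pack goes here, either way round, with 10 mm of room on every side
- dock_short: short charging dock: as the long one, but inner space 80 x 56 mm (x, y); for the short pack, either way round
- round_holder: round black rubber holder fixed to the bench: outer diameter 94 mm, inner diameter 82 mm, 14 mm high, floor 5 mm above the bench; origin at the centre of its underside, z up. The dish goes here
- spindle: tape spindle fixed to the bench: grey round base of diameter 76 mm, 8 mm high, with one upright steel post in the middle, 16 mm in diameter, its top 50 mm above the bench; origin at the centre of its underside, z up. The tape goes over the post and lies on the base

How it is judged:
On the way, in this order (a step that is already met when the one before it is completed fails the run):
1. the dish stands in the round holder, let go (horizontal distance between dish_c and round_holder below 0.014 m and z of dish_c in the frame of round_holder between 0.014 and 0.022 m and angle between dish_c's own z axis and vertical below 0.12 rad and contact force between the fingers and dish below 0.05 N), for 0.2 s.
2. after that, the cup stands inside the dish, let go (horizontal distance between dish_c and round_holder below 0.014 m and z of dish_c in the frame of round_holder between 0.014 and 0.022 m and angle between each of dish_c, cup_c's own z axis and vertical below 0.12 rad and horizontal distance between cup_c and dish_c below 0.013 m and z of cup_c in the frame of round_holder between 0.04 and 0.048 m and contact force between the fingers and cup below 0.05 N), for 0.2 s.
At the end, for the whole second after the job is handed in: packs flat in the docks of their own lengths (within 16 mm, 34 degrees), tape on the spindle base round its post (14 mm), dish on the holder's floor (14 mm), cup upright on the dish's floor (13 mm); heights within 4 mm, tilts under 7 degrees, all at rest (horizontal distance between pack_long_c and dock_long below 0.016 m and z of pack_long_c in the frame of dock_long between 0.021 and 0.029 m and angle between each of pack_long_c, pack_short_c, tape_c, dish_c, cup_c's own z axis and vertical below 0.12 rad and angle between the x axis of pack_long_c and the x axis of dock_long, either way round below 0.6 rad and horizontal distance between pack_short_c and dock_short below 0.016 m and z of pack_short_c in the frame of dock_short between 0.021 and 0.029 m and angle between the x axis of pack_short_c and the x axis of dock_short, either way round below 0.6 rad and horizontal distance between tape_c and spindle below 0.014 m and z of tape_c in the frame of spindle between 0.016 and 0.024 m and horizontal distance between dish_c and round_holder below 0.014 m and z of dish_c in the frame of round_holder between 0.014 and 0.022 m and horizontal distance between cup_c and dish_c below 0.013 m and z of cup_c in the frame of round_holder between 0.04 and 0.048 m and linear speed of each of pack_long, pack_short, tape, dish, cup below 0.02 m/s); the robot touches nothing.
It fails at once if the long pack is dropped or thrown (moving faster than 0.8 m/s out of the fingers, as after a fall of over 30 mm) (linear speed of pack_long above 0.8 m/s and contact force between the fingers and pack_long below 0.05 N).
It fails at once if the short pack is dropped or thrown (moving faster than 0.8 m/s out of the fingers, as after a fall of over 30 mm) (linear speed of pack_short above 0.8 m/s and contact force between the fingers and pack_short below 0.05 N).
It fails at once if the tape is dropped or thrown (moving faster than 0.8 m/s out of the fingers, as after a fall of over 30 mm) (linear speed of tape above 0.8 m/s and contact force between the fingers and tape below 0.05 N).
It fails at once if the dish is dropped or thrown (moving faster than 0.8 m/s out of the fingers, as after a fall of over 30 mm) (linear speed of dish above 0.8 m/s and contact force between the fingers and dish below 0.05 N).
It fails at once if the cup is dropped or thrown (moving faster than 0.8 m/s out of the fingers, as after a fall of over 30 mm) (linear speed of cup above 0.8 m/s and contact force between the fingers and cup below 0.05 N).
It also fails if it takes over 131 s, if anything falls off the work surface, if the arm or the gripper's body presses on something with over 40 N, if the wrist force passes 120 N, or if a joint passes its speed limit or range.

## Working session

There is one attempt and no reset: what is moved stays moved. The work goes in short steps, Python scripts to look and compute and a tool call to move; the robot and the scene stay as the last step left them, time stands still between calls to the robot, and variables do not carry over. Pictures are saved under pics/ and viewed, at most 14 in all, crops included, and the job is handed in when it is done.

Besides the shell and the picture viewer there is one more tool, called as a command line: name --argument value ..., lists and objects as JSON in quotes. jog_arm: Moves the arm, as the interface text tells. Its arguments: {"type":"object","properties":{"moves":{"type":"array","items":{"type":"object","properties":{"fingers":{"type":"number"},"slide":{"type":"array","items":{"type":"number"}},"angular":{"type":"array","items":{"type":"number"}}}}},"squeeze":{"type":"number"}},"required":["moves"]}

```bash
mkdir -p pics; cat > h.py <<'E'
from workcell import *
import numpy as np, cv2
from scipy.spatial.transform import Rotation as R
def q2r(q): return R.from_quat([q[1],q[2],q[3],q[0]])
def T_cam(pic,st):
    if "world_from_camera" in pic: return np.array(pic["world_from_camera"])
    T=np.eye(4);T[:3,:3]=q2r(st["orientation"]).as_matrix();T[:3,3]=st["tcp_pos"]
    return T@np.array(pic["tool_from_camera"])
def K(pic):
    h=pic["color"].shape[0];f=h/2/np.tan(np.radians(pic["fovy"])/2)
    return np.array([[f,0,pic["cx"]],[0,f,pic["cy"]],[0,0,1.]])
def ray(pic,st,px):
    n=cv2.undistortPoints(np.array([[px]],float),K(pic),np.array(pic["D"],float))[0,0]
    T=T_cam(pic,st);return T[:3,3],T[:3,:3]@np.array([n[0],n[1],1.])
def onz(pic,st,px,z):
    o,d=ray(pic,st,px);return o+d*(z-o[2])/d[2]
def proj(pic,st,P):
    T=np.linalg.inv(T_cam(pic,st))
    return cv2.projectPoints(np.array(P,float).reshape(-1,3),R.from_matrix(T[:3,:3]).as_rotvec(),T[:3,3],K(pic),np.array(pic["D"],float))[0][:,0]
Z=dict(pack_long_c=.02,pack_short_c=.02,tape_c=.012,dish_c=.013,cup_c=.035,dock_long=0,dock_short=0,round_holder=0,spindle=0)
def shot(name,save=None):
    st=get_state();p=read_camera(name)
    if save: cv2.imwrite("pics/"+save,p["color"][:,:,::-1])
    return st,p
E
python3 - <<'E'
from h import *
s=get_state();print({k:np.round(v,3) for k,v in s.items()})
for c in("scene","side","wrist"):
    st,p=shot(c,c+"0.png");print(c,np.round(T_cam(p,st)[:3,3],3))
    if c=="wrist":print(np.round(p["tool_from_camera"],3))
    for n in Z:
        for r in tip_of(n,p)[:2]:
            print(n,np.round(r["point"],1),round(r["p"],2),np.round(onz(p,st,r["point"],Z[n])[:2],4))
E
```

```text
{'clock': np.float64(0.0), 'joint_pos': array([-1.37 ,  0.314,  0.045,  1.304,  0.   ,  1.431]), 'qvel': array([ 0.   , -0.001,  0.001, -0.   , -0.   ,  0.   ]), 'tau': array([ 1.0000e-03, -4.8063e+01,  2.9853e+01,  1.9000e-02, -0.0000e+00,
       -0.0000e+00]), 'tcp_pos': array([ 0.192, -0.541,  0.241]), 'orientation': array([-0.001,  0.986,  0.17 , -0.   ]), 'wrist_force': array([-1.24 ,  0.476,  0.117]), 'ft_torque': array([-0.007, -0.013, -0.034]), 'grip_force': np.float64(0.0), 'finger_gap': np.float64(0.086)}
scene [1.061 0.62  0.862]
pack_long_c [223.3 158.7] 0.84 [ 0.4542 -0.1452]
pack_short_c [379.7 242.7] 0.68 [0.3737 0.3084]
pack_short_c [313.8 219.9] 0.54 [0.4349 0.1604]
tape_c [215.6 114.6] 0.84 [ 0.3382 -0.3214]
dish_c [313.5 222.2] 0.85 [0.4355 0.161 ]
dish_c [216.4 117.2] 0.53 [ 0.3455 -0.3086]
cup_c [261.7 185.4] 0.9 [0.4582 0.0066]
cup_c [217.1 113.9] 0.2 [ 0.3523 -0.2958]
dock_long [172.9 201. ] 0.81 [ 0.6347 -0.1231]
dock_short [148.1 138.4] 0.9 [ 0.5439 -0.3729]
round_holder [361.1 299.2] 0.81 [0.5099 0.3696]
spindle [252.6 264. ] 0.63 [0.6164 0.149 ]
side [-0.013  0.507  0.915]
pack_long_c [302.  182.3] 0.76 [ 0.4455 -0.1637]
pack_short_c [207.6 295.3] 0.85 [0.3731 0.296 ]
dish_c [232.8 241.8] 0.58 [0.4468 0.137 ]
cup_c [262.8 203.8] 0.75 [ 0.4674 -0.0072]
dock_long [255.  161.9] 0.71 [ 0.6297 -0.1412]
dock_short [317.9 140.7] 0.65 [ 0.5413 -0.3716]
round_holder [152.2 279. ] 0.74 [0.524  0.3645]
spindle [299.5 182.1] 0.65 [ 0.4622 -0.1738]
spindle [195.  214.6] 0.62 [0.606  0.1433]
wrist [ 0.259 -0.518  0.374]
[[-0.    -0.96  -0.281  0.071]
 [ 1.     0.    -0.001 -0.   ]
 [ 0.001 -0.281  0.96  -0.131]
 [ 0.     0.     0.     1.   ]]
```

View pics/scene0.png

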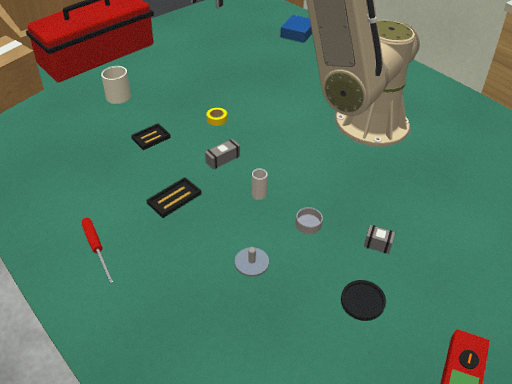

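View pics/side0.png

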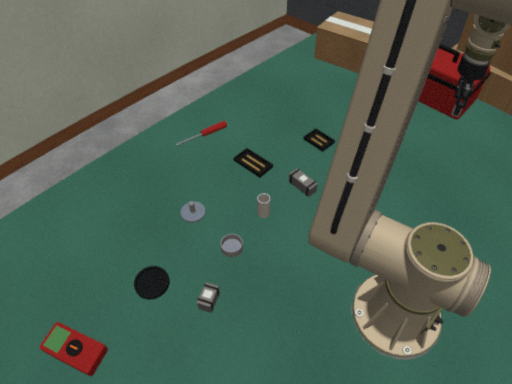

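The scene view shows every item. Approximate pixels are long pack (223,154), tape (217,116), cup (260,184), dish (309,220), short pack (379,239), docks (174,197) and (151,136), spindle (252,262) and holder (363,300). The networks confuse the tape/dish and the packs only at low p. The side view agrees, but the tape is hidden behind the arm there.

```bash
cat >> h.py <<'E'
def plan(xyz,yaw=None,st=None,quiet=False):
    """slide (mm) and angular (deg) in tool axes from the present pose to tool-down at xyz, yaw (deg, of tool x in world)"""
    st=st or get_state();r=q2r(st["orientation"])
    x=r.as_matrix()[:,0];y0=np.degrees(np.arctan2(x[1],x[0]))
    if yaw is None:yaw=y0
    y=np.radians(yaw);c,s=np.cos(y),np.sin(y)
    G=R.from_matrix(np.array([[c,s,0],[s,-c,0],[0,0,-1]]))
    sl=r.inv().apply(np.array(xyz)-st["tcp_pos"])*1000;an=np.degrees((r.inv()*G).as_rotvec())
    q1=np.degrees(np.arctan2(xyz[1],xyz[0]))
    print("slide",np.round(sl,1),"ang",np.round(an,1),"yaw0 %.1f q6~%.0f"%(y0,(q1+180-yaw+180)%360-180),"t %.2f"%st["clock"])
E
python3 - <<'E'
from h import *
plan([.45,-.2,.28],70)
plan([.42,.13,.28],90)
p=read_camera("wrist");print(p["fovy"],p["cx"],p["cy"],p["D"])
E
```

```text
slide [ 357.3 -236.2  -37.7] ang [  0.    0.  -50.5] yaw0 19.5 q6~86 t 1.50
slide [ 439.3 -557.2  -37.7] ang [  0.    0.  -70.5] yaw0 19.5 q6~107 t 1.50
59.32652228564287 258.24771566072394 197.6344485608846 [-0.07791812  0.          0.          0.          0.        ]
```

View pics/wrist0.png

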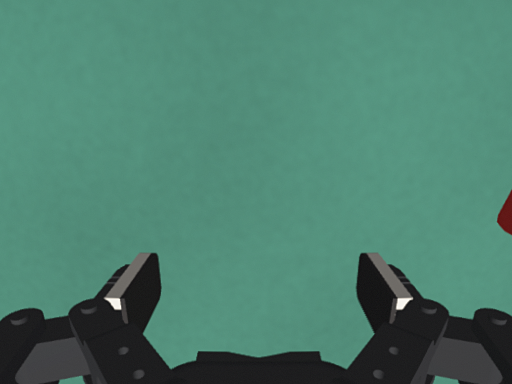

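The wrist view shows the open fingers at (110–160, 253–310) and (358–410, 253–310), with only bare bench ahead.

```bash
python3 - <<'E'
from h import *
st,p=shot("wrist")
T=np.linalg.inv(np.array(p["tool_from_camera"]))
for x in(.011,-.011):
  for z in(-.005,0,.005,.011):
    q=cv2.projectPoints(np.array([[x,-.043,z],[x,.043,z]]),R.from_matrix(T[:3,:3]).as_rotvec(),T[:3,3],K(p),np.array(p["D"]))[0][:,0]
    print(x,z,np.round(q).tolist())
E
```

```text
0.011 -0.005 [[155.0, 251.0], [363.0, 251.0]]
0.011 0 [[158.0, 246.0], [359.0, 246.0]]
0.011 0.005 [[161.0, 241.0], [356.0, 241.0]]
0.011 0.011 [[165.0, 236.0], [352.0, 236.0]]
-0.011 -0.005 [[159.0, 297.0], [358.0, 297.0]]
-0.011 0 [[163.0, 291.0], [355.0, 291.0]]
-0.011 0.005 [[165.0, 285.0], [352.0, 285.0]]
-0.011 0.011 [[169.0, 278.0], [349.0, 278.0]]
```

jog_arm --moves '[{"slide":[357,-236,-38],"angular":[0,0,-50]},{"slide":[357,-236,-38],"angular":[0,0,-50]},{"slide":[357,-236,-38],"angular":[0,0,-50]},{"slide":[357,-236,-38],"angular":[0,0,-50]},{"slide":[357,-236,-38],"angular":[0,0,-50]},{"slide":[357,-236,-38],"angular":[0,0,-50]},{"slide":[357,-236,-38],"angular":[0,0,-50]},{"slide":[357,-236,-38],"angular":[0,0,-50]},{"slide":[357,-236,-38],"angular":[0,0,-50]},{"slide":[357,-236,-38],"angular":[0,0,-50]}]'

```text
schema error: expected keys fingers, slide, angular
```

jog_arm --moves '[{"fingers":0,"slide":[357,-236,-38],"angular":[0,0,-50]},{"fingers":0,"slide":[357,-236,-38],"angular":[0,0,-50]},{"fingers":0,"slide":[357,-236,-38],"angular":[0,0,-50]},{"fingers":0,"slide":[357,-236,-38],"angular":[0,0,-50]},{"fingers":0,"slide":[357,-236,-38],"angular":[0,0,-50]},{"fingers":0,"slide":[357,-236,-38],"angular":[0,0,-50]},{"fingers":0,"slide":[357,-236,-38],"angular":[0,0,-50]},{"fingers":0,"slide":[357,-236,-38],"angular":[0,0,-50]},{"fingers":0,"slide":[357,-236,-38],"angular":[0,0,-50]},{"fingers":0,"slide":[357,-236,-38],"angular":[0,0,-50]}]'

```text
clock: 2.43
tcp_pos: [0.4429, -0.2087, 0.2797]
orientation: [0.0, 0.822, 0.57, 0.0]
wrist_force: [0.9, -1.3, -0.1]
finger_gap: 0.0849
grip_force: 0.0
```

```bash
python3 - <<'E'
from h import *
st,p=shot("wrist","w1.png")
for n in Z:
    r=tip_of(n,p)[:1]
    if r: print(n,np.round(r[0]["point"],1),round(r[0]["p"],2),np.round(onz(p,st,r[0]["point"],Z[n])[:2],4))
plan([.40,.13,.28],90)
E
```

```text
tape_c [213.8 260.5] 0.69 [ 0.342 -0.311]
dish_c [246.1 127.8] 0.59 [ 0.443  -0.1666]
dock_long [381.8  37.2] 0.65 [ 0.6248 -0.1246]
dock_short [367.2 243. ] 0.61 [ 0.5395 -0.3643]
slide [ 305.4 -159.    -1. ] ang [ -0.    0.  -20.6] yaw0 69.4 q6~108 t 2.93
```

View pics/w1.png

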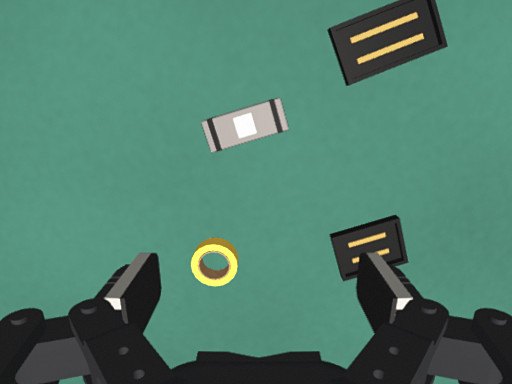

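The wrist view clearly shows the long pack's top at about (245,125), the tape at (214,264), the long dock's bars centred at (388,38) and the short dock's bars at (369,248). I'll start here with the long pack.

```bash
cat >> h.py <<'E'
def blob(mask,amin=150):
    n,l,s,c=cv2.connectedComponentsWithStats(mask.astype(np.uint8))
    return [(l==i) for i in np.argsort(-s[:,4]) if i and s[i,4]>amin]
def rect(pic,st,px,z):
    P=np.array([onz(pic,st,q,z)[:2] for q in px],np.float32);return P
E
python3 - <<'E'
from h import *
st,p=shot("wrist")
f=lambda q,z:np.round(onz(p,st,q,z)[:2],4)
def para(c,z,n):
    P=np.array([f(q,z) for q in c]);e=[np.linalg.norm(P[i]-P[i-1]) for i in range(len(P))]
    d=P[1]-P[0]+P[2]-P[3];print(n,P.mean(0).round(4),"sides",np.round(e,3),"dir %.1f"%np.degrees(np.arctan2(d[1],d[0])))
para([(203,122),(279,98),(288,130),(212,152)],.04,"pack")
para([(350,40),(418,15),(424,37),(357,62)],.005,"docklong")
para([(349,246),(385,235),(389,251),(352,262)],.005,"dockshort")
print("tape",f((214.5,264.5),.024))
# white label centre and tape mask
c=p["color"].astype(int)
w=blob((c.min(2)>225))[:2]
for m in w:
    y,x=np.nonzero(m);print("white",x.mean(),y.mean(),m.sum(),f((x.mean(),y.mean()),.04))
g=blob((c[...,0]>170)&(c[...,2]<150)&(c[...,1]>140),60)
for m in g[:6]:
    y,x=np.nonzero(m);print("yel",x.mean(),y.mean(),m.sum(),x.min(),x.max(),y.min(),y.max(),f((x.mean(),y.mean()),.024),f((x.mean(),y.mean()),.005))
E
```

```text
pack [ 0.4428 -0.1654] sides [0.034 0.085 0.035 0.087] dir -4.1
docklong [ 0.6266 -0.1316] sides [0.025 0.082 0.025 0.082] dir 0.4
dockshort [ 0.536  -0.3728] sides [0.024 0.049 0.024 0.051] dir -2.5
tape [ 0.3425 -0.3138]
white 244.97766749379653 122.0 403 [ 0.444  -0.1616]
yel 214.60127253446447 262.23647932131496 943 192 237 242 284 [ 0.3439 -0.3109] [ 0.3378 -0.3191]
yel 384.2598039215686 23.629901960784313 408 351 418 9 39 [ 0.6201 -0.1166] [ 0.6276 -0.1152]
yel 390.8341836734694 44.54081632653061 392 358 424 30 59 [ 0.6209 -0.1395] [ 0.6285 -0.1392]
yel 367.9757575757576 237.1939393939394 165 350 386 230 244 [ 0.5358 -0.3467] [ 0.5393 -0.3566]
yel 381.2162162162162 249.93243243243242 74 370 389 246 253 [ 0.5472 -0.3698] [ 0.5512 -0.3808]
```

```bash
python3 - <<'E'
from h import *
plan([.444,-.162,.14],-4)
E
```

```text
slide [ 47.4 -15.  139. ] ang [-0.   0.  73.4] yaw0 69.4 q6~164 t 2.98
```

jog_arm --moves '[{"fingers":0,"slide":[47,-15,139],"angular":[0,0,73.4]},{"fingers":0,"slide":[47,-15,139],"angular":[0,0,73.4]},{"fingers":0,"slide":[47,-15,139],"angular":[0,0,73.4]},{"fingers":0,"slide":[47,-15,139],"angular":[0,0,73.4]},{"fingers":0,"slide":[47,-15,139],"angular":[0,0,73.4]},{"fingers":0,"slide":[47,-15,139],"angular":[0,0,73.4]},{"fingers":0,"slide":[47,-15,139],"angular":[0,0,73.4]},{"fingers":0,"slide":[47,-15,139],"angular":[0,0,73.4]},{"fingers":0,"slide":[47,-15,139],"angular":[0,0,73.4]},{"fingers":0,"slide":[47,-15,139],"angular":[0,0,73.4]}]'

```text
clock: 3.82
tcp_pos: [0.444, -0.1621, 0.1401]
orientation: [0.0, 1.0, -0.022, -0.0]
wrist_force: [-0.5, 0.0, 0.3]
finger_gap: 0.0851
grip_force: 0.0
```

jog_arm --moves '[{"fingers":0,"slide":[0,0,0],"angular":[0,0,2]},{"fingers":0,"slide":[0,0,0],"angular":[0,0,2]},{"fingers":0,"slide":[0,0,0],"angular":[0,0,2]}]'

```text
clock: 4.07
tcp_pos: [0.4442, -0.1619, 0.1402]
orientation: [0.0, 0.999, -0.036, 0.0]
wrist_force: [-0.9, 0.7, -0.2]
finger_gap: 0.0856
grip_force: 0.0
```

```bash
cat >> h.py <<'E'
def packrect(pic,st,ztop=.04,save=None,amax=None):
    """fit rectangle to the top face: whole non-green, non-dark-only blob in world plane at ztop"""
    c=cv2.cvtColor(pic["color"],cv2.COLOR_RGB2HSV).astype(int)
    w=(c[...,1]<60)&(c[...,2]>150)
    out=[]
    for m in blob(cv2.morphologyEx(w.astype(np.uint8),cv2.MORPH_CLOSE,np.ones((15,15)))>0,800)[:3]:
        k=cv2.findContours(m.astype(np.uint8),0,2)[0][0][:,0]
        P=np.array([onz(pic,st,q,ztop)[:2]*1000 for q in k],np.float32)
        (cx,cy),(a,b),_=r=cv2.minAreaRect(P);B=cv2.boxPoints(r)
        e=B[1]-B[0] if np.linalg.norm(B[1]-B[0])>np.linalg.norm(B[2]-B[1]) else B[2]-B[1]
        print("rect",np.round([cx,cy],1),np.round(sorted([a,b]),1),"dir %.1f"%(np.degrees(np.arctan2(e[1],e[0]))%180),"px",k.mean(0).round())
E
python3 - <<'E'
from h import *
st,p=shot("wrist","w2.png");print(st["tcp_pos"].round(4),st["qvel"].round(3))
packrect(p,st)
plan([.444,-.162,.14],-4)
E
```

```text
[ 0.4442 -0.1619  0.1402] [ 0.005 -0.002  0.001  0.001 -0.002 -0.002]
rect [ 444.4 -161.8] [34.1 87.8] dir 175.9 px [256. 215.]
slide [-0.2  0.2  0.1] ang [ 0.  -0.  -0.1] yaw0 -4.1 q6~164 t 4.12
```

View pics/w2.png

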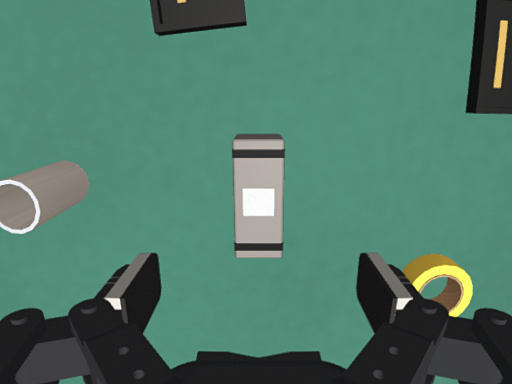

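The wrist view shows the pack's top centred at (258,197) and square to the fingers; the fit says (444.4, −161.8) mm, 87.8 × 34.1 mm. I'll descend and grip.

jog_arm --moves '[{"fingers":0,"slide":[0,0,40],"angular":[0,0,0]},{"fingers":0,"slide":[0,0,80],"angular":[0,0,0]},{"fingers":0,"slide":[0,0,105],"angular":[0,0,0]},{"fingers":0,"slide":[0,0,119],"angular":[0,0,0]},{"fingers":0.3,"slide":[0,0,119],"angular":[0,0,0]},{"fingers":1,"slide":[0,0,119],"angular":[0,0,0]},{"fingers":1,"slide":[0,0,119],"angular":[0,0,0]},{"fingers":1,"slide":[0,0,119],"angular":[0,0,0]},{"fingers":1,"slide":[0,0,119],"angular":[0,0,0]},{"fingers":1,"slide":[0,0,119],"angular":[0,0,0]}]' --squeeze 45

```text
clock: 4.95
tcp_pos: [0.4458, -0.162, 0.0228]
orientation: [0.001, 0.999, -0.036, 0.002]
wrist_force: [-0.4, 0.0, 5.9]
finger_gap: 0.035
grip_force: 46.8
```

jog_arm --moves '[{"fingers":1,"slide":[0,0,0],"angular":[0,0,0]},{"fingers":1,"slide":[0,0,0],"angular":[0,0,0]},{"fingers":1,"slide":[0,0,-20],"angular":[0,0,0]},{"fingers":1,"slide":[0,0,-50],"angular":[0,0,0]},{"fingers":1,"slide":[0,0,-90],"angular":[0,0,0]},{"fingers":1,"slide":[0,0,-100],"angular":[0,0,0]}]'

```text
clock: 5.45
tcp_pos: [0.4467, -0.1625, 0.1264]
orientation: [0.002, 0.999, -0.036, 0.003]
wrist_force: [2.1, -0.6, -1.5]
finger_gap: 0.035
grip_force: 46.0
```

```bash
python3 - <<'E'
from h import *
st,p=shot("wrist")
c=p["color"].astype(int)
g=blob((c[...,0]>170)&(c[...,2]<150)&(c[...,1]>140),60)
for m in g[:6]:
    y,x=np.nonzero(m);print("yel",x.mean(),y.mean(),m.sum(),x.min(),x.max(),y.min(),y.max(),onz(p,st,(x.mean(),y.mean()),.005)[:2].round(4))
print(st["finger_gap"],st["grip_force"],st["wrist_force"].round(1))
plan([.628,-.128,.10],0)
E
```

```text
yel 455.1011513157895 294.4967105263158 1216 417 480 272 328 [ 0.3427 -0.3304]
yel 508.18005540166206 63.27146814404432 361 503 511 22 91 [ 0.5348 -0.3558]
0.035032026041874956 45.963401198387146 [ 2.1 -0.6 -1.5]
slide [177.5 -47.8  27.7] ang [ 0.2 -0.5 -4.1] yaw0 -4.1 q6~168 t 5.50
```

jog_arm --moves '[{"fingers":1,"slide":[40,-11,-10],"angular":[0,0,-4]},{"fingers":1,"slide":[80,-22,-20],"angular":[0,0,-4]},{"fingers":1,"slide":[120,-33,-20],"angular":[0,0,-4]},{"fingers":1,"slide":[155,-43,-20],"angular":[0,0,-4]},{"fingers":1,"slide":[177,-48,-20],"angular":[0,0,-4]},{"fingers":1,"slide":[177,-48,-20],"angular":[0,0,-4]},{"fingers":1,"slide":[177,-48,-20],"angular":[0,0,-4]}]'

```text
clock: 6.08
tcp_pos: [0.6244, -0.1253, 0.1387]
orientation: [-0.0, 1.0, -0.0, -0.001]
wrist_force: [0.3, 0.1, -3.2]
finger_gap: 0.035
grip_force: 45.9
```

```bash
python3 - <<'E'
from h import *
st,p=shot("wrist","w3.png");print(st["tcp_pos"].round(4),st["qvel"].round(3))
plan([.628,-.128,.05],0)
E
```

```text
[ 0.6244 -0.1253  0.1387] [-0.018 -0.037 -0.049  0.014 -0.004 -0.003]
slide [ 5.1  2.6 89. ] ang [-0.1  0.2 -0.1] yaw0 -0.1 q6~168 t 6.13
```

View pics/w3.png

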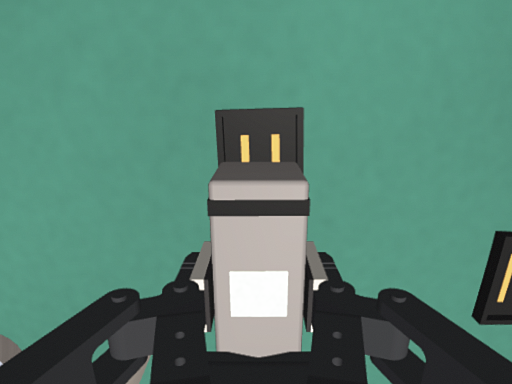

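The view shows the held pack square in the fingers, with the dock's far rim corners at (217,110) and (302,107). I'll work out the dock centre from these.

```bash
python3 - <<'E'
from h import *
st,p=shot("wrist")
g=cv2.cvtColor(p["color"],cv2.COLOR_RGB2GRAY)
m=(g<60);m[170:]=0;m=blob(m)[0];y,x=np.nonzero(m)
k=cv2.findContours(m.astype(np.uint8),0,2)[0][0][:,0]
A=k[np.argmin(k.sum(1))];B=k[np.argmax(k[:,0]-k[:,1])];print(A,B)
a,b=[onz(p,st,q,.014)[:2] for q in(A,B)];d=b-a;n=np.array([d[1],-d[0]]);n/=np.linalg.norm(n)
if n[0]>0:n=-n
cen=(a+b)/2+n*.06;print("edge",a,b,"len",np.linalg.norm(d),"centre",cen,"dir",np.degrees(np.arctan2(-n[1],-n[0])))
plan([*cen,.05],np.degrees(np.arctan2(-n[1],-n[0])));print(st["qvel"].round(3))
E
```

```text
[215 109] [297 114]
edge [ 0.68703054 -0.09338733] [ 0.68332504 -0.15410803] len 0.0608336652999852 centre [ 0.6252892  -0.12009296] dir -3.492164623770858
slide [ 2.8 -5.6 89.5] ang [-0.   0.2  3.4] yaw0 -0.1 q6~173 t 6.18
[-0.014 -0.028 -0.025  0.007  0.     0.001]
```

jog_arm --moves '[{"fingers":1,"slide":[5,2,30],"angular":[0,0,0]},{"fingers":1,"slide":[5,2,60],"angular":[0,0,0]},{"fingers":1,"slide":[5,2,90],"angular":[0,0,0]},{"fingers":1,"slide":[5,2,98],"angular":[0,0,0]},{"fingers":1,"slide":[5,2,98],"angular":[0,0,0]},{"fingers":1,"slide":[5,2,98],"angular":[0,0,0]}]'

```text
clock: 6.68
tcp_pos: [0.6287, -0.1283, 0.0437]
orientation: [-0.0, 1.0, -0.001, -0.0]
wrist_force: [0.3, -0.2, -1.7]
finger_gap: 0.0354
grip_force: 45.8
```

```bash
python3 - <<'E'
from h import *
plan([.629,-.128,.0278],0)
st,p=shot("wrist","w4.png")
E
```

```text
slide [ 0.4 -0.3 15.9] ang [-0.   0.  -0.1] yaw0 -0.1 q6~168 t 6.68
```

View pics/w4.png

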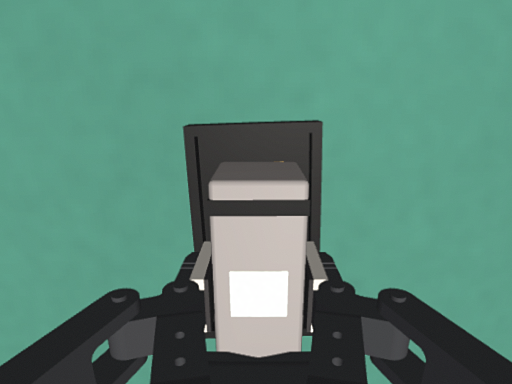

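The dock's rim corners are at (185,127) and (321,121), so the pack sits about 2–3 mm to the right of its midline. I'll correct by 2 mm and lower.

jog_arm --moves '[{"fingers":1,"slide":[0,-2,6],"angular":[0,0,-1.5]},{"fingers":1,"slide":[0,-2,11],"angular":[0,0,-1.5]},{"fingers":1,"slide":[0,-2,15],"angular":[0,0,-1.5]},{"fingers":1,"slide":[0,-2,16],"angular":[0,0,-1.5]},{"fingers":1,"slide":[0,-2,16],"angular":[0,0,-1.5]}]'

```text
clock: 7.15
tcp_pos: [0.6298, -0.1261, 0.0278]
orientation: [0.0, 1.0, 0.012, 0.001]
wrist_force: [-0.6, 0.2, 2.5]
finger_gap: 0.0354
grip_force: 46.3
```

jog_arm --moves '[{"fingers":0.8,"slide":[0,0,0],"angular":[0,0,0]},{"fingers":0.5,"slide":[0,0,0],"angular":[0,0,0]},{"fingers":0.0,"slide":[0,0,0],"angular":[0,0,0]},{"fingers":0,"slide":[0,0,0],"angular":[0,0,0]},{"fingers":0,"slide":[0,0,-20],"angular":[0,0,0]},{"fingers":0,"slide":[0,0,-60],"angular":[0,0,0]},{"fingers":0,"slide":[0,0,-100],"angular":[0,0,0]},{"fingers":0,"slide":[0,0,-130],"angular":[0,0,0]},{"fingers":0,"slide":[0,0,-150],"angular":[0,0,0]},{"fingers":0,"slide":[0,0,-150],"angular":[0,0,0]}]'

```text
clock: 7.98
tcp_pos: [0.6322, -0.127, 0.1832]
orientation: [0.002, 1.0, 0.012, 0.005]
wrist_force: [-0.5, -0.4, 0.1]
finger_gap: 0.0853
grip_force: 0.0
```

```bash
python3 - <<'E'
from h import *
st,p=shot("wrist","w5.png")
packrect(p,st,.045)
print(st["tcp_pos"].round(4));plan([.36,-.27,.19],60)
E
```

```text
rect [ 628.4 -126.1] [34.6 87.8] dir 1.5 px [255. 194.]
rect [622.3  88.9] [18.2 58.2] dir 169.2 px [ 12. 195.]
[ 0.6322 -0.127   0.1832]
slide [-274.6  136.7  -10.9] ang [  0.3  -0.2 -58.6] yaw0 1.4 q6~83 t 8.03
```

```bash
python3 - <<'E'
from h import *
plan([.343,-.312,.14],60)
E
```

```text
slide [-292.9  178.1   39.1] ang [  0.3  -0.2 -58.6] yaw0 1.4 q6~78 t 8.03
```

jog_arm --moves '[{"fingers":0,"slide":[-293,178,39],"angular":[0,0,-58.6]},{"fingers":0,"slide":[-293,178,39],"angular":[0,0,-58.6]},{"fingers":0,"slide":[-293,178,39],"angular":[0,0,-58.6]},{"fingers":0,"slide":[-293,178,39],"angular":[0,0,-58.6]},{"fingers":0,"slide":[-293,178,39],"angular":[0,0,-58.6]},{"fingers":0,"slide":[-293,178,39],"angular":[0,0,-58.6]},{"fingers":0,"slide":[-293,178,39],"angular":[0,0,-58.6]},{"fingers":0,"slide":[-293,178,39],"angular":[0,0,-58.6]},{"fingers":0,"slide":[-293,178,39],"angular":[0,0,-58.6]},{"fingers":0,"slide":[-293,178,39],"angular":[0,0,-58.6]}]'

```text
clock: 8.87
tcp_pos: [0.3359, -0.3121, 0.1359]
orientation: [-0.002, 0.866, 0.499, -0.001]
wrist_force: [0.1, -0.2, 0.2]
finger_gap: 0.0856
grip_force: 0.0
```

jog_arm --moves '[{"fingers":0,"slide":[0,0,0],"angular":[0,0,0]},{"fingers":0,"slide":[0,0,0],"angular":[0,0,0]},{"fingers":0,"slide":[0,0,0],"angular":[0,0,0]}]'

```text
clock: 9.12
tcp_pos: [0.3413, -0.3106, 0.1377]
orientation: [-0.0, 0.866, 0.5, 0.0]
wrist_force: [-0.3, 0.8, 0.4]
finger_gap: 0.0856
grip_force: 0.0
```

```bash
cat >> h.py <<'E'
def ring(pic,st,mask,z):
    """circle through the outer contour of the largest blob, in the plane z (mm)"""
    m=blob(mask)[0];k=max(cv2.findContours(m.astype(np.uint8),0,1)[0],key=len)[:,0]
    P=np.array([onz(pic,st,q,z)[:2]*1000 for q in k],np.float32)
    (x,y),r=cv2.minEnclosingCircle(P);print("circle",round(x,1),round(y,1),"dia",round(2*r,1),"px",k.min(0),k.max(0))
    return x,y
E
python3 - <<'E'
from h import *
st,p=shot("wrist","w6.png");print(st["tcp_pos"].round(4))
c=p["color"].astype(int)
ring(p,st,(c[...,0]>230)&(c[...,1]>200)&(c[...,2]<170),.024)
ring(p,st,(c[...,0]>150)&(c[...,2]<110)&(c[...,1]>110),.024)
plan([.343,-.312,.14],60)
E
```

```text
[ 0.3413 -0.3106  0.1377]
circle 343.1 -312.1 dia 58.8 px [224 160] [300 233]
circle 343.9 -311.0 dia 61.6 px [223 156] [301 233]
slide [-0.5  2.  -2.1] ang [-0.  -0.   0.1] yaw0 60.1 q6~78 t 9.17
```

View pics/w6.png

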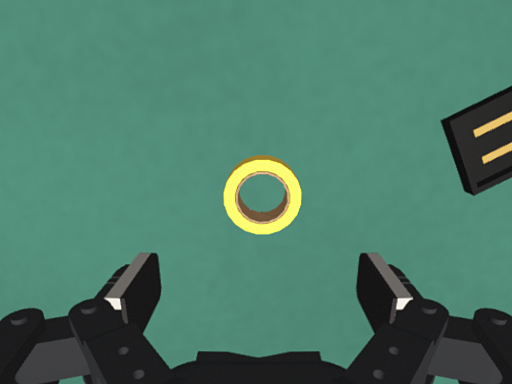

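The tape is centred at (262,197) and the circle fit gives (343.1, −312.1) mm, dia 59–61 mm. I'll descend onto it.

jog_arm --moves '[{"fingers":0,"slide":[0,0,40],"angular":[0,0,0]},{"fingers":0,"slide":[0,0,80],"angular":[0,0,0]},{"fingers":0,"slide":[0,0,110],"angular":[0,0,0]},{"fingers":0,"slide":[0,0,124],"angular":[0,0,0]},{"fingers":0,"slide":[0,0,129],"angular":[0,0,0]},{"fingers":0,"slide":[0,0,129],"angular":[0,0,0]},{"fingers":1,"slide":[0,0,129],"angular":[0,0,0]},{"fingers":1,"slide":[0,0,129],"angular":[0,0,0]},{"fingers":1,"slide":[0,0,129],"angular":[0,0,0]},{"fingers":1,"slide":[0,0,129],"angular":[0,0,0]}]' --squeeze 30

```text
clock: 10.0
tcp_pos: [0.3421, -0.3123, 0.011]
orientation: [0.002, 0.866, 0.5, 0.001]
wrist_force: [0.5, 1.3, 6.8]
finger_gap: 0.0594
grip_force: 32.2
```

```bash
python3 - <<'E'
from h import *
st=get_state();print(st["tcp_pos"].round(4),st["finger_gap"],st["grip_force"],st["wrist_force"].round(1),st["qvel"].round(3))
E
```

```text
[ 0.3421 -0.3123  0.011 ] 0.05944246106724879 32.18257013708353 [0.5 1.3 6.8] [-0.001 -0.002 -0.001 -0.002  0.002 -0.002]
```

jog_arm --moves '[{"fingers":1,"slide":[0,0,-10],"angular":[0,0,0]},{"fingers":1,"slide":[0,0,-35],"angular":[0,0,0]},{"fingers":1,"slide":[0,0,-70],"angular":[0,0,0]},{"fingers":1,"slide":[0,0,-110],"angular":[0,0,0]},{"fingers":1,"slide":[0,0,-150],"angular":[0,0,0]},{"fingers":1,"slide":[0,0,-150],"angular":[0,0,0]}]'

```text
clock: 10.5
tcp_pos: [0.3438, -0.315, 0.1675]
orientation: [0.007, 0.866, 0.5, 0.001]
wrist_force: [0.3, -1.1, -0.5]
finger_gap: 0.0589
grip_force: 32.9
```

```bash
python3 - <<'E'
from h import *
st=get_state();print(st["finger_gap"],st["grip_force"])
plan([.57,.077,.16],60)
E
```

```text
0.058931374701173204 32.917093355208635
slide [ 4.526e+02 -1.000e-01  5.100e+00] ang [0.7 0.3 0. ] yaw0 60.0 q6~128 t 10.50
```

jog_arm --moves '[{"fingers":1,"slide":[35,0,0],"angular":[0,0,0]},{"fingers":1,"slide":[75,0,0],"angular":[0,0,0]},{"fingers":1,"slide":[115,0,0],"angular":[0,0,0]},{"fingers":1,"slide":[155,0,0],"angular":[0,0,0]},{"fingers":1,"slide":[195,0,0],"angular":[0,0,0]},{"fingers":1,"slide":[235,0,0],"angular":[0,0,0]},{"fingers":1,"slide":[275,0,0],"angular":[0,0,0]},{"fingers":1,"slide":[315,0,0],"angular":[0,0,0]},{"fingers":1,"slide":[355,0,0],"angular":[0,0,0]},{"fingers":1,"slide":[395,0,0],"angular":[0,0,0]}]'

```text
clock: 11.33
tcp_pos: [0.5393, 0.0329, 0.1599]
orientation: [0.001, 0.866, 0.5, 0.001]
wrist_force: [0.6, -0.6, -0.4]
finger_gap: 0.059
grip_force: 32.9
```

jog_arm --moves '[{"fingers":1,"slide":[30,0,0],"angular":[0,0,0]},{"fingers":1,"slide":[50,0,0],"angular":[0,0,0]},{"fingers":1,"slide":[57,0,0],"angular":[0,0,0]},{"fingers":1,"slide":[57,0,0],"angular":[0,0,0]},{"fingers":1,"slide":[57,0,0],"angular":[0,0,0]}]'

```text
clock: 11.75
tcp_pos: [0.5664, 0.08, 0.1592]
orientation: [0.0, 0.866, 0.5, -0.0]
wrist_force: [0.1, -0.5, -1.1]
finger_gap: 0.059
grip_force: 32.9
```

```bash
python3 - <<'E'
from h import *
st,p=shot("wrist","w7.png");print(st["tcp_pos"].round(4))
for n in("spindle","cup_c","dish_c"):
    for r in tip_of(n,p)[:1]: print(n,np.round(r["point"],1),round(r["p"],2),np.round(onz(p,st,r["point"],Z[n])[:2],4))
E
```

```text
[0.5664 0.08   0.1592]
spindle [271.3  86.9] 0.68 [0.6159 0.1454]
cup_c [204.2 322.1] 0.88 [0.464  0.0005]
dish_c [ 92.6 188.4] 0.78 [0.4406 0.1505]
```

View pics/w7.png

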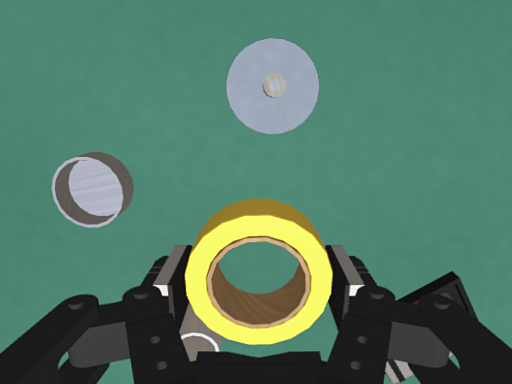

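The spindle base is at (273,86) with its post top at (275,85), and the tape is held level and centred in the fingers at (258,279).

```bash
python3 - <<'E'
from h import *
st,p=shot("wrist")
hsv=cv2.cvtColor(p["color"],cv2.COLOR_RGB2HSV).astype(int)
m=(hsv[...,1]<70)&(hsv[...,2]>110);m[150:]=0;m[:,:180]=0
x,y=ring(p,st,m,.008)
print(onz(p,st,(275,85),.05).round(4),st["tcp_pos"].round(4))
plan([x/1000,y/1000,.10],60)
E
```

```text
circle 616.0 144.6 dia 75.6 px [225  37] [318 133]
[0.6163 0.1435 0.05  ] [0.5663 0.079  0.1593]
slide [81.5 10.1 59.3] ang [ 0.   0.  -0.1] yaw0 59.9 q6~133 t 12.00
```

jog_arm --moves '[{"fingers":1,"slide":[35,5,0],"angular":[0,0,0]},{"fingers":1,"slide":[70,10,10],"angular":[0,0,0]},{"fingers":1,"slide":[81,10,40],"angular":[0,0,0]},{"fingers":1,"slide":[81,10,55],"angular":[0,0,0]},{"fingers":1,"slide":[81,10,55],"angular":[0,0,0]},{"fingers":1,"slide":[81,10,55],"angular":[0,0,0]},{"fingers":1,"slide":[81,10,85],"angular":[0,0,0]},{"fingers":1,"slide":[81,10,115],"angular":[0,0,0]},{"fingers":1,"slide":[81,10,132],"angular":[0,0,0]},{"fingers":1,"slide":[81,10,136],"angular":[0,0,0]}]'

```text
clock: 12.83
tcp_pos: [0.6143, 0.1443, 0.0215]
orientation: [-0.001, 0.866, 0.499, -0.002]
wrist_force: [-0.3, -0.5, -0.9]
finger_gap: 0.059
grip_force: 32.9
```

```bash
python3 - <<'E'
from h import *
st=get_state();print(st["tcp_pos"].round(4),st["wrist_force"].round(1),st["qvel"].round(3))
plan([.616,.144,.0192],60)
E
```

```text
[0.6143 0.1443 0.0215] [-0.3 -0.5 -0.9] [ 0.004  0.02  -0.005 -0.049  0.001 -0.001]
slide [0.6 1.6 2.3] ang [-0.2  0.1 -0.1] yaw0 59.9 q6~133 t 12.83
```

jog_arm --moves '[{"fingers":1,"slide":[0,1,3],"angular":[0,0,0]},{"fingers":1,"slide":[0,1,3],"angular":[0,0,0]},{"fingers":1,"slide":[0,1,3],"angular":[0,0,0]}]'

```text
clock: 13.08
tcp_pos: [0.6185, 0.1447, 0.0223]
orientation: [0.001, 0.866, 0.5, 0.002]
wrist_force: [-0.6, 0.1, -0.6]
finger_gap: 0.0593
grip_force: 32.9
```

jog_arm --moves '[{"fingers":0.2,"slide":[0,0,0],"angular":[0,0,0]},{"fingers":0,"slide":[0,0,0],"angular":[0,0,0]},{"fingers":0,"slide":[0,0,0],"angular":[0,0,0]},{"fingers":0,"slide":[0,0,0],"angular":[0,0,0]},{"fingers":0,"slide":[0,0,-20],"angular":[0,0,0]},{"fingers":0,"slide":[0,0,-55],"angular":[0,0,0]},{"fingers":0,"slide":[0,0,-95],"angular":[0,0,0]},{"fingers":0,"slide":[0,0,-135],"angular":[0,0,0]},{"fingers":0,"slide":[0,0,-150],"angular":[0,0,0]},{"fingers":0,"slide":[0,0,-150],"angular":[0,0,0]}]'

```text
clock: 13.92
tcp_pos: [0.6199, 0.1454, 0.1763]
orientation: [0.002, 0.866, 0.5, 0.005]
wrist_force: [0.1, 0.2, 0.5]
finger_gap: 0.0856
grip_force: 0.0
```

```bash
python3 - <<'E'
from h import *
st,p=shot("wrist","w8.png");print(st["tcp_pos"].round(4))
c=p["color"].astype(int)
ring(p,st,(c[...,0]>150)&(c[...,2]<110)&(c[...,1]>110),.032)
plan([.442,.152,.14],90)
E
```

```text
[0.6199 0.1454 0.1763]
circle 618.2 148.1 dia 60.5 px [222 151] [289 219]
slide [ -82.5 -156.5   32.2] ang [  0.3  -0.1 -30. ] yaw0 60.0 q6~109 t 13.97
```

jog_arm --moves '[{"fingers":0,"slide":[-82,-156,32],"angular":[0,0,-30]},{"fingers":0,"slide":[-82,-156,32],"angular":[0,0,-30]},{"fingers":0,"slide":[-82,-156,32],"angular":[0,0,-30]},{"fingers":0,"slide":[-82,-156,32],"angular":[0,0,-30]},{"fingers":0,"slide":[-82,-156,32],"angular":[0,0,-30]},{"fingers":0,"slide":[-82,-156,32],"angular":[0,0,-30]},{"fingers":0,"slide":[-82,-156,32],"angular":[0,0,-30]},{"fingers":0,"slide":[-82,-156,32],"angular":[0,0,-30]}]'

```text
clock: 14.63
tcp_pos: [0.442, 0.152, 0.138]
orientation: [0.0, 0.707, 0.707, 0.0]
wrist_force: [0.4, -0.2, -0.5]
finger_gap: 0.0857
grip_force: 0.0
```

```bash
python3 - <<'E'
from h import *
st,p=shot("wrist","w9.png");print(st["tcp_pos"].round(4),st["qvel"].round(3))
for n in("cup_c","dish_c"):
    for r in tip_of(n,p)[:1]: print(n,np.round(r["point"],1),round(r["p"],2),np.round(onz(p,st,r["point"],Z[n])[:2],4))
E
```

```text
[0.442 0.152 0.138] [-0.005  0.011  0.028  0.005  0.     0.   ]
cup_c [260.1 195.2] 0.44 [0.443  0.1567]
dish_c [258.4 196.3] 0.75 [0.4417 0.1496]
```

View pics/w9.png

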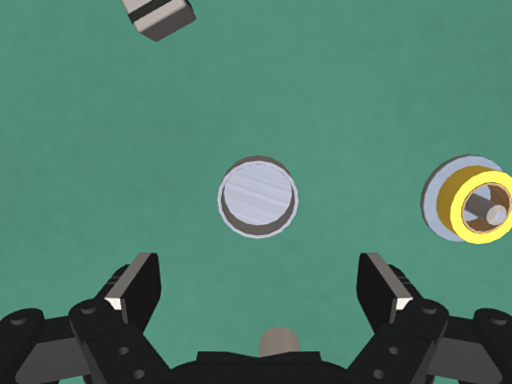

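The dish rim spans columns 218–298 and rows 160–238, with centre about (258,199). The tape lies round its post at right.

```bash
python3 - <<'E'
from h import *
st,p=shot("wrist")
f=lambda q:onz(p,st,q,.026)[:2].round(4)
print(f((218,199)),f((298,199)),f((258,160)),f((258,238)),f((258,199)))
hsv=cv2.cvtColor(p["color"],cv2.COLOR_RGB2HSV).astype(int)
m=(hsv[...,1]<75);m[:100]=0;m[245:]=0;m[:,:200]=0;m[:,320:]=0
ring(p,st,m,.026);print(st["tcp_pos"].round(4))
E
```

```text
[0.4116 0.151 ] [0.4719 0.151 ] [0.4418 0.1806] [0.4417 0.1193] [0.4417 0.151 ]
circle 440.9 151.9 dia 65.4 px [216 155] [298 238]
[0.4423 0.1518 0.1382]
```

jog_arm --moves '[{"fingers":0,"slide":[-1,0,40],"angular":[0,0,0]},{"fingers":0,"slide":[-1,0,80],"angular":[0,0,0]},{"fingers":0,"slide":[-1,0,105],"angular":[0,0,0]},{"fingers":0,"slide":[-1,0,118],"angular":[0,0,0]},{"fingers":0,"slide":[-1,0,122],"angular":[0,0,0]},{"fingers":0,"slide":[-1,0,122],"angular":[0,0,0]},{"fingers":1,"slide":[-1,0,122],"angular":[0,0,0]},{"fingers":1,"slide":[-1,0,122],"angular":[0,0,0]},{"fingers":1,"slide":[-1,0,122],"angular":[0,0,0]},{"fingers":1,"slide":[-1,0,122],"angular":[0,0,0]}]' --squeeze 30

```text
clock: 15.67
tcp_pos: [0.4423, 0.1511, 0.0176]
orientation: [0.001, 0.707, 0.707, 0.001]
wrist_force: [0.9, -0.2, 5.7]
finger_gap: 0.0597
grip_force: 33.1
```

jog_arm --moves '[{"fingers":1,"slide":[0,0,0],"angular":[0,0,0]},{"fingers":1,"slide":[0,0,-10],"angular":[0,0,0]},{"fingers":1,"slide":[0,0,-35],"angular":[0,0,0]},{"fingers":1,"slide":[0,0,-70],"angular":[0,0,0]},{"fingers":1,"slide":[0,0,-110],"angular":[0,0,0]},{"fingers":1,"slide":[0,0,-130],"angular":[0,0,0]}]'

```text
clock: 16.17
tcp_pos: [0.4421, 0.1512, 0.1504]
orientation: [0.001, 0.707, 0.707, 0.002]
wrist_force: [0.4, 1.0, -1.1]
finger_gap: 0.0597
grip_force: 33.0
```

```bash
python3 - <<'E'
from h import *
st=get_state();print(st["tcp_pos"].round(4),st["finger_gap"],st["grip_force"])
plan([.515,.28,.15],90)
E
```

```text
[0.4421 0.1512 0.1504] 0.05965889687716932 33.01880646497011
slide [128.8  73.    0.9] ang [ 0.3 -0.   0. ] yaw0 90.0 q6~119 t 16.17
```

jog_arm --moves '[{"fingers":1,"slide":[32,18,0],"angular":[0,0,0]},{"fingers":1,"slide":[64,36,0],"angular":[0,0,0]},{"fingers":1,"slide":[96,54,0],"angular":[0,0,0]},{"fingers":1,"slide":[120,68,0],"angular":[0,0,0]},{"fingers":1,"slide":[129,73,0],"angular":[0,0,0]},{"fingers":1,"slide":[129,73,0],"angular":[0,0,0]},{"fingers":1,"slide":[129,73,0],"angular":[0,0,0]},{"fingers":1,"slide":[129,73,0],"angular":[0,0,0]}]'

```text
clock: 16.83
tcp_pos: [0.5126, 0.2789, 0.1458]
orientation: [-0.0, 0.707, 0.707, -0.001]
wrist_force: [0.4, 0.1, -1.7]
finger_gap: 0.0596
grip_force: 33.0
```

```bash
python3 - <<'E'
from h import *
st,p=shot("wrist","w10.png")
g=cv2.cvtColor(p["color"],cv2.COLOR_RGB2GRAY)
m=g<70;m[200:]=0
x,y=ring(p,st,m,.014);print(st["tcp_pos"].round(4),st["qvel"].round(3))
plan([x/1000,y/1000,.0226],90)
E
```

```text
circle 513.0 374.8 dia 92.6 px [198   0] [322 128]
[0.5126 0.2789 0.1458] [-0.01  -0.009 -0.006 -0.002  0.002  0.002]
slide [ 96.2   0.4 123.3] ang [-0.1  0.  -0. ] yaw0 90.0 q6~126 t 16.88
```

View pics/w10.png

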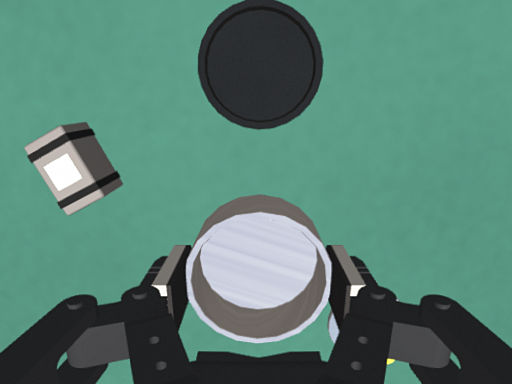

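The holder is fully in view, centred at (260,65), and the dish is held level. I'll move over the holder and lower.

jog_arm --moves '[{"fingers":1,"slide":[35,0,0],"angular":[0,0,0]},{"fingers":1,"slide":[70,0,0],"angular":[0,0,0]},{"fingers":1,"slide":[96,0,20],"angular":[0,0,0]},{"fingers":1,"slide":[96,0,50],"angular":[0,0,0]},{"fingers":1,"slide":[96,0,80],"angular":[0,0,0]},{"fingers":1,"slide":[96,0,105],"angular":[0,0,0]},{"fingers":1,"slide":[96,0,112],"angular":[0,0,0]},{"fingers":1,"slide":[96,0,112],"angular":[0,0,0]},{"fingers":1,"slide":[96,0,112],"angular":[0,0,0]}]'

```text
clock: 17.63
tcp_pos: [0.514, 0.3752, 0.035]
orientation: [0.0, 0.707, 0.707, 0.0]
wrist_force: [0.4, 0.1, 0.2]
finger_gap: 0.0595
grip_force: 33.0
```

```bash
python3 - <<'E'
from h import *
plan([.513,.3745,.0228],90)
E
```

```text
slide [-0.7 -1.  12.2] ang [ 0.   0.  -0.1] yaw0 89.9 q6~126 t 17.63
```

jog_arm --moves '[{"fingers":1,"slide":[-1,0,6],"angular":[0,0,0]},{"fingers":1,"slide":[-1,0,10],"angular":[0,0,0]},{"fingers":1,"slide":[-1,0,12],"angular":[0,0,0]},{"fingers":1,"slide":[-1,0,12.5],"angular":[0,0,0]},{"fingers":1,"slide":[-1,0,12.5],"angular":[0,0,0]}]'

```text
clock: 18.05
tcp_pos: [0.5143, 0.375, 0.0227]
orientation: [0.0, 0.707, 0.707, 0.001]
wrist_force: [-0.2, -1.5, 4.4]
finger_gap: 0.0596
grip_force: 33.5
```

jog_arm --moves '[{"fingers":0.2,"slide":[0,0,0],"angular":[0,0,0]},{"fingers":0,"slide":[0,0,0],"angular":[0,0,0]},{"fingers":0,"slide":[0,0,0],"angular":[0,0,0]},{"fingers":0,"slide":[0,0,0],"angular":[0,0,0]},{"fingers":0,"slide":[0,0,-20],"angular":[0,0,0]},{"fingers":0,"slide":[0,0,-55],"angular":[0,0,0]},{"fingers":0,"slide":[0,0,-95],"angular":[0,0,0]},{"fingers":0,"slide":[0,0,-125],"angular":[0,0,0]},{"fingers":0,"slide":[0,0,-135],"angular":[0,0,0]},{"fingers":0,"slide":[0,0,-135],"angular":[0,0,0]}]'

```text
clock: 18.88
tcp_pos: [0.5156, 0.3761, 0.1605]
orientation: [0.001, 0.707, 0.707, 0.003]
wrist_force: [-0.1, -0.1, -1.1]
finger_gap: 0.0854
grip_force: 0.0
```

```bash
python3 - <<'E'
from h import *
st,p=shot("wrist","w11.png");print(st["tcp_pos"].round(4))
for r in tip_of("dish_c",p)[:1]: print(np.round(r["point"],1),r["p"],onz(p,st,r["point"],.018).round(4))
plan([.464,-.002,.19],70)
E
```

```text
[0.5156 0.3761 0.1605]
[256.  189.6] 0.8 [0.514 0.375 0.018]
slide [-376.8  -49.4  -34.1] ang [-0.  0. 20.] yaw0 90.0 q6~110 t 18.98
```

View pics/w11.png

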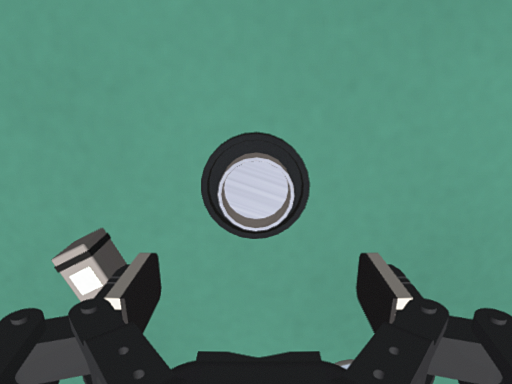

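The dish sits flat in the holder, centred at (256,190), which is (0.514, 0.375). Next is the cup.

jog_arm --moves '[{"fingers":0,"slide":[-377,-50,-32],"angular":[0,0,0]},{"fingers":0,"slide":[-377,-50,-32],"angular":[0,0,0]},{"fingers":0,"slide":[-377,-50,-32],"angular":[0,0,0]},{"fingers":0,"slide":[-377,-50,-32],"angular":[0,0,0]},{"fingers":0,"slide":[-377,-50,-32],"angular":[0,0,0]},{"fingers":0,"slide":[-377,-50,-32],"angular":[0,0,0]},{"fingers":0,"slide":[-377,-50,-32],"angular":[0,0,0]},{"fingers":0,"slide":[-377,-50,-32],"angular":[0,0,0]},{"fingers":0,"slide":[-377,-50,-32],"angular":[0,0,0]},{"fingers":0,"slide":[-377,-50,-32],"angular":[0,0,0]}]'

```text
clock: 19.82
tcp_pos: [0.4617, -0.0069, 0.1867]
orientation: [-0.001, 0.709, 0.705, -0.002]
wrist_force: [-0.1, -0.4, 0.8]
finger_gap: 0.0854
grip_force: 0.0
```

jog_arm --moves '[{"fingers":0,"slide":[0,0,0],"angular":[0,0,0]},{"fingers":0,"slide":[0,0,0],"angular":[0,0,0]},{"fingers":0,"slide":[0,0,0],"angular":[0,0,0]}]'

```text
clock: 20.07
tcp_pos: [0.4631, -0.001, 0.1873]
orientation: [-0.001, 0.707, 0.708, -0.001]
wrist_force: [0.0, 0.4, 0.4]
finger_gap: 0.0851
grip_force: 0.0
```

```bash
python3 - <<'E'
from h import *
st,p=shot("wrist","w12.png");print(st["tcp_pos"].round(4))
for r in tip_of("cup_c",p)[:1]: print(np.round(r["point"],1),r["p"],onz(p,st,r["point"],.035).round(4))
E
```

```text
[ 0.4631 -0.001   0.1873]
[255.2 183.5] 0.58 [0.4595 0.0005 0.035 ]
```

View pics/w12.png

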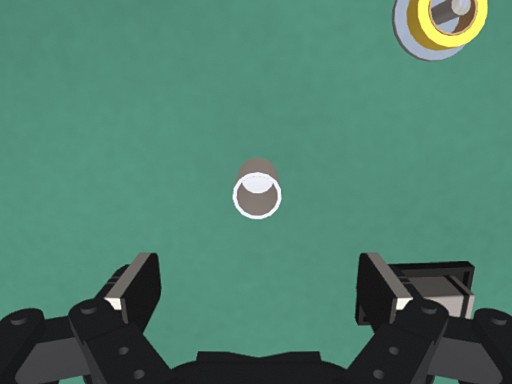

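The cup rim is centred at (257,195), with the long pack resting in its dock at lower right.

```bash
python3 - <<'E'
from h import *
st,p=shot("wrist")
f=lambda q:onz(p,st,q,.07)[:2]
print(f((233,195)).round(4),f((281,195)).round(4),f((257,172)).round(4),f((257,218.5)).round(4))
c=f((257,195));plan([*c,.05],90);print(c,st["tcp_pos"].round(4))
E
```

```text
[4.433e-01 1.000e-04] [4.802e-01 2.000e-04] [0.4617 0.0181] [ 0.4618 -0.019 ]
slide [  0.7  -1.6 138. ] ang [-0.1 -0.   0.2] yaw0 90.2 q6~90 t 20.22
[4.61756233e-01 1.51804808e-04] [ 0.4634 -0.0006  0.1878]
```

jog_arm --moves '[{"fingers":0,"slide":[0.5,-1.5,40],"angular":[0,0,0]},{"fingers":0,"slide":[0.5,-1.5,80],"angular":[0,0,0]},{"fingers":0,"slide":[0.5,-1.5,115],"angular":[0,0,0]},{"fingers":0,"slide":[0.5,-1.5,133],"angular":[0,0,0]},{"fingers":0,"slide":[0.5,-1.5,138],"angular":[0,0,0]},{"fingers":0,"slide":[0.5,-1.5,138],"angular":[0,0,0]},{"fingers":0.4,"slide":[0.5,-1.5,138],"angular":[0,0,0]},{"fingers":1,"slide":[0.5,-1.5,138],"angular":[0,0,0]},{"fingers":1,"slide":[0.5,-1.5,138],"angular":[0,0,0]},{"fingers":1,"slide":[0.5,-1.5,138],"angular":[0,0,0]}]' --squeeze 25

```text
clock: 21.05
tcp_pos: [0.4634, -0.0017, 0.052]
orientation: [0.001, 0.707, 0.707, 0.001]
wrist_force: [-0.3, -1.2, -0.6]
finger_gap: 0.0389
grip_force: 0.2
```

jog_arm --moves '[{"fingers":1,"slide":[0,0,0],"angular":[0,0,0]},{"fingers":1,"slide":[0,0,0],"angular":[0,0,0]},{"fingers":1,"slide":[0,0,0],"angular":[0,0,0]}]'

```text
clock: 21.3
tcp_pos: [0.4633, -0.0018, 0.052]
orientation: [0.001, 0.707, 0.707, 0.001]
wrist_force: [-1.3, 0.0, 6.4]
finger_gap: 0.0367
grip_force: 27.1
```

```bash
python3 - <<'E'
from h import *
st=get_state();print(st["tcp_pos"].round(4),st["orientation"].round(4),st["finger_gap"],st["grip_force"])
plan([.514,.375,.17],90)
E
```

```text
[ 0.4633 -0.0018  0.052 ] [0.0011 0.7071 0.7071 0.0009] 0.03670858128251659 27.122049992904067
slide [ 376.7   51.  -118. ] ang [0.2 0.  0. ] yaw0 90.0 q6~126 t 21.30
```

jog_arm --moves '[{"fingers":1,"slide":[0,0,-10],"angular":[0,0,0]},{"fingers":1,"slide":[0,0,-35],"angular":[0,0,0]},{"fingers":1,"slide":[0,0,-70],"angular":[0,0,0]},{"fingers":1,"slide":[25,3,-100],"angular":[0,0,0]},{"fingers":1,"slide":[60,8,-110],"angular":[0,0,0]},{"fingers":1,"slide":[98,13,-110],"angular":[0,0,0]},{"fingers":1,"slide":[136,18,-110],"angular":[0,0,0]},{"fingers":1,"slide":[174,23,-110],"angular":[0,0,0]},{"fingers":1,"slide":[212,28,-110],"angular":[0,0,0]},{"fingers":1,"slide":[245,33,-110],"angular":[0,0,0]}]'

```text
clock: 22.13
tcp_pos: [0.4951, 0.2457, 0.1611]
orientation: [0.0, 0.707, 0.707, 0.0]
wrist_force: [0.9, -0.8, 0.0]
finger_gap: 0.0369
grip_force: 27.0
```

```bash
python3 - <<'E'
from h import *
plan([.514,.295,.16],90)
st=get_state();print(st["finger_gap"],st["grip_force"])
E
```

```text
slide [49.2 18.9  1.1] ang [ 0. -0.  0.] yaw0 90.0 q6~120 t 22.13
0.03693285905558916 26.962679461576045
```

jog_arm --moves '[{"fingers":1,"slide":[25,10,0],"angular":[0,0,0]},{"fingers":1,"slide":[43,17,0],"angular":[0,0,0]},{"fingers":1,"slide":[49,19,0],"angular":[0,0,0]},{"fingers":1,"slide":[49,19,0],"angular":[0,0,0]},{"fingers":1,"slide":[49,19,0],"angular":[0,0,0]},{"fingers":1,"slide":[49,19,0],"angular":[0,0,0]}]'

```text
clock: 22.63
tcp_pos: [0.5137, 0.2912, 0.1605]
orientation: [-0.0, 0.707, 0.707, -0.001]
wrist_force: [-1.1, -0.2, -0.6]
finger_gap: 0.0367
grip_force: 27.0
```

```bash
python3 - <<'E'
from h import *
st,p=shot("wrist","w13.png");print(st["tcp_pos"].round(4),st["qvel"].round(3))
for r in tip_of("dish_c",p)[:2]: print(np.round(r["point"],1),r["p"],onz(p,st,r["point"],.018).round(4))
g=cv2.cvtColor(p["color"],cv2.COLOR_RGB2GRAY)
m=g<70;m[190:]=0
ring(p,st,m,.014)
E
```

```text
[0.5137 0.2912 0.1605] [-0.007 -0.005 -0.003 -0.     0.001  0.002]
[259.   84.4] 0.7 [0.5137 0.3741 0.018 ]
circle 513.1 374.8 dia 92.7 px [200  21] [317 142]
```

View pics/w13.png

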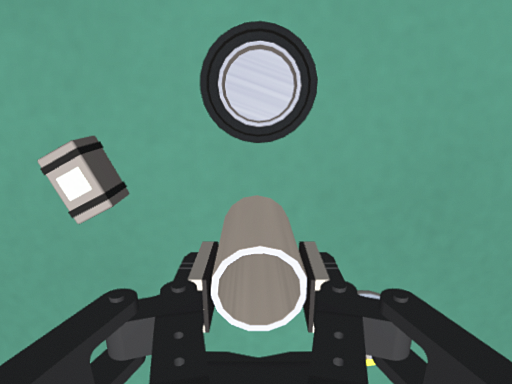

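The dish is at (259,84), which is (0.5137, 0.3743), and the cup is upright in the fingers. I'll move over the dish and lower.

jog_arm --moves '[{"fingers":1,"slide":[30,0,0],"angular":[0,0,0]},{"fingers":1,"slide":[60,0,0],"angular":[0,0,0]},{"fingers":1,"slide":[79,0,10],"angular":[0,0,0]},{"fingers":1,"slide":[80,0,35],"angular":[0,0,0]},{"fingers":1,"slide":[80,0,50],"angular":[0,0,0]},{"fingers":1,"slide":[80,0,50],"angular":[0,0,0]},{"fingers":1,"slide":[80,0,50],"angular":[0,0,0]},{"fingers":1,"slide":[80,0,50],"angular":[0,0,0]}]'

```text
clock: 23.4
tcp_pos: [0.5148, 0.3719, 0.1117]
orientation: [0.0, 0.707, 0.707, 0.0]
wrist_force: [-0.6, 0.3, 0.4]
finger_gap: 0.0366
grip_force: 27.0
```

```bash
python3 - <<'E'
from h import *
plan([.5137,.3725,.0617],90);print(get_state()["qvel"].round(3))
E
```

```text
slide [ 0.6 -1.1 50. ] ang [ 0.1 -0.  -0.1] yaw0 89.9 q6~126 t 23.40
[-0.    -0.009  0.016 -0.003  0.001 -0.   ]
```

jog_arm --moves '[{"fingers":1,"slide":[0,-1,15],"angular":[0,0,0]},{"fingers":1,"slide":[0,-1,30],"angular":[0,0,0]},{"fingers":1,"slide":[0,-1,42],"angular":[0,0,0]},{"fingers":1,"slide":[0,-1,47],"angular":[0,0,0]},{"fingers":1,"slide":[0,-1,47],"angular":[0,0,0]},{"fingers":1,"slide":[0,-1,47],"angular":[0,0,0]}]'

```text
clock: 23.9
tcp_pos: [0.5139, 0.3724, 0.0648]
orientation: [0.0, 0.707, 0.707, 0.001]
wrist_force: [0.2, -0.0, -0.8]
finger_gap: 0.0365
grip_force: 27.0
```

```bash
python3 - <<'E'
from h import *
plan([.5137,.3725,.0615],90);print(get_state()["qvel"].round(3),get_state()["wrist_force"].round(2))
E
```

```text
slide [ 0.  -0.2  3.3] ang [ 0.1 -0.  -0. ] yaw0 90.0 q6~126 t 23.90
[ 0.002 -0.006  0.014  0.    -0.    -0.001] [ 0.24 -0.04 -0.77]
```

jog_arm --moves '[{"fingers":1,"slide":[0,0,2],"angular":[0,0,0]},{"fingers":1,"slide":[0,0,3.5],"angular":[0,0,0]},{"fingers":1,"slide":[0,0,3.5],"angular":[0,0,0]},{"fingers":1,"slide":[0,0,3.5],"angular":[0,0,0]}]'

```text
clock: 24.23
tcp_pos: [0.514, 0.3728, 0.0611]
orientation: [0.0, 0.707, 0.707, 0.001]
wrist_force: [0.6, 0.1, 2.2]
finger_gap: 0.0366
grip_force: 27.0
```

jog_arm --moves '[{"fingers":0.45,"slide":[0,0,0],"angular":[0,0,0]},{"fingers":0.3,"slide":[0,0,0],"angular":[0,0,0]},{"fingers":0,"slide":[0,0,0],"angular":[0,0,0]},{"fingers":0,"slide":[0,0,0],"angular":[0,0,0]},{"fingers":0,"slide":[0,0,-15],"angular":[0,0,0]},{"fingers":0,"slide":[0,0,-45],"angular":[0,0,0]},{"fingers":0,"slide":[0,0,-80],"angular":[0,0,0]},{"fingers":0,"slide":[0,0,-105],"angular":[0,0,0]},{"fingers":0,"slide":[0,0,-120],"angular":[0,0,0]},{"fingers":0,"slide":[0,0,-120],"angular":[0,0,0]}]'

```text
clock: 25.07
tcp_pos: [0.5151, 0.3736, 0.1847]
orientation: [0.001, 0.707, 0.707, 0.003]
wrist_force: [0.4, 0.5, 0.4]
finger_gap: 0.0856
grip_force: 0.0
```

```bash
python3 - <<'E'
from h import *
st,p=shot("wrist","w14.png");print(st["tcp_pos"].round(4))
for n,z in(("dish_c",.018),("cup_c",.044)):
    for r in tip_of(n,p)[:2]: print(n,np.round(r["point"],1),round(r["p"],2),onz(p,st,r["point"],z).round(4))
hsv=cv2.cvtColor(p["color"],cv2.COLOR_RGB2HSV).astype(int)
m=(hsv[...,1]<30)&(hsv[...,2]>235);m[250:]=0;m[:,:180]=0;m[:,340:]=0
try: ring(p,st,m,.079)
except Exception as e: print(e)
m=(hsv[...,1]<75)&(hsv[...,2]>90);m[230:]=0;m[:,:180]=0;m[:,340:]=0
ring(p,st,m,.079)
plan([.372,.302,.14],90)
E
```

```text
[0.5151 0.3736 0.1847]
cup_c [253.1 183.7] 0.74 [0.5112 0.378  0.044 ]
circle 512.1 373.7 dia 37.1 px [229 176] [279 223]
circle 512.2 384.4 dia 58.8 px [221 146] [291 224]
slide [ -70.2 -140.7   39.3] ang [-0.1  0.   0. ] yaw0 90.0 q6~129 t 25.22
```

The cup rim fits (512.1, 373.7) mm with dia 37.1 mm at the expected height, so it stands in the dish. Next is the short pack.

jog_arm --moves '[{"fingers":0,"slide":[-20,-40,0],"angular":[0,0,0]},{"fingers":0,"slide":[-38,-75,0],"angular":[0,0,0]},{"fingers":0,"slide":[-55,-110,15],"angular":[0,0,0]},{"fingers":0,"slide":[-70,-140,35],"angular":[0,0,0]},{"fingers":0,"slide":[-70,-140,39],"angular":[0,0,0]},{"fingers":0,"slide":[-70,-140,39],"angular":[0,0,0]},{"fingers":0,"slide":[-70,-140,39],"angular":[0,0,0]}]'

```text
clock: 25.8
tcp_pos: [0.3726, 0.3021, 0.14]
orientation: [-0.0, 0.707, 0.707, -0.001]
wrist_force: [0.7, 0.5, -0.3]
finger_gap: 0.0855
grip_force: 0.0
```

```bash
python3 - <<'E'
from h import *
st,p=shot("wrist","w15.png");print(st["tcp_pos"].round(4),st["qvel"].round(3))
packrect(p,st)
c=p["color"].astype(int)
for m in blob(c.min(2)>225)[:3]:
    y,x=np.nonzero(m);print("white",x.mean(),y.mean(),m.sum(),onz(p,st,(x.mean(),y.mean()),.04).round(4))
E
```

```text
[0.3726 0.3021 0.14  ] [-0.004  0.007  0.081  0.005  0.001 -0.002]
rect [367.7 300.7] [34.5 58.6] dir 116.0 px [251. 201.]
rect [513.  374.6] [58.6 68.5] dir 10.0 px [461. 103.]
white 252.12603062426385 204.4687868080094 849 [0.3676 0.3006 0.04  ]
white 487.417943107221 104.83369803063458 457 [0.53   0.3725 0.04  ]
```

```bash
python3 - <<'E'
from h import *
plan([.3677,.3006,.14],116)
E
```

```text
slide [-2.3 -6.5  1.1] ang [  0.1  -0.  -26. ] yaw0 90.0 q6~103 t 25.85
```

jog_arm --moves '[{"fingers":0,"slide":[-2,-6.5,0],"angular":[0,0,-26]},{"fingers":0,"slide":[-2,-6.5,0],"angular":[0,0,-26]},{"fingers":0,"slide":[-2,-6.5,0],"angular":[0,0,-26]},{"fingers":0,"slide":[-2,-6.5,0],"angular":[0,0,-26]},{"fingers":0,"slide":[-2,-6.5,0],"angular":[0,0,-26]},{"fingers":0,"slide":[-2,-6.5,0],"angular":[0,0,-26]},{"fingers":0,"slide":[-2,-6.5,0],"angular":[0,0,-26]}]'

```text
clock: 26.43
tcp_pos: [0.3678, 0.301, 0.1415]
orientation: [0.0, 0.531, 0.847, 0.0]
wrist_force: [-1.0, 0.7, -0.3]
finger_gap: 0.0851
grip_force: 0.0
```

```bash
python3 - <<'E'
from h import *
st,p=shot("wrist","w16.png");print(st["tcp_pos"].round(4),st["qvel"].round(3))
packrect(p,st)
plan([.3677,.3006,.021],116)
E
```

```text
[0.3678 0.301  0.1415] [-0.001 -0.004 -0.013 -0.001  0.001 -0.007]
rect [367.3 300.8] [34.3 57.5] dir 116.1 px [256. 200.]
rect [516.7 375.6] [58.4 79.7] dir 12.0 px [470. 199.]
slide [ -0.3  -0.  120.3] ang [ 0.   0.  -0.1] yaw0 115.9 q6~103 t 26.48
```

jog_arm --moves '[{"fingers":0,"slide":[0,0,40],"angular":[0,0,0]},{"fingers":0,"slide":[0,0,80],"angular":[0,0,0]},{"fingers":0,"slide":[0,0,105],"angular":[0,0,0]},{"fingers":0,"slide":[0,0,117],"angular":[0,0,0]},{"fingers":0,"slide":[0,0,120],"angular":[0,0,0]},{"fingers":0.3,"slide":[0,0,120],"angular":[0,0,0]},{"fingers":1,"slide":[0,0,120],"angular":[0,0,0]},{"fingers":1,"slide":[0,0,120],"angular":[0,0,0]},{"fingers":1,"slide":[0,0,120],"angular":[0,0,0]},{"fingers":1,"slide":[0,0,120],"angular":[0,0,0]}]' --squeeze 45

```text
clock: 27.32
tcp_pos: [0.3679, 0.3011, 0.0226]
orientation: [0.001, 0.53, 0.848, 0.001]
wrist_force: [-0.0, -0.6, 5.6]
finger_gap: 0.0354
grip_force: 46.3
```

jog_arm --moves '[{"fingers":1,"slide":[0,0,0],"angular":[0,0,0]},{"fingers":1,"slide":[0,0,0],"angular":[0,0,0]},{"fingers":1,"slide":[0,0,0],"angular":[0,0,0]},{"fingers":1,"slide":[0,0,0],"angular":[0,0,0]}]'

```text
clock: 27.65
tcp_pos: [0.3679, 0.3011, 0.0226]
orientation: [0.001, 0.53, 0.848, 0.001]
wrist_force: [0.2, -0.5, 6.1]
finger_gap: 0.0355
grip_force: 46.3
```

```bash
python3 - <<'E'
from h import *
st=get_state();print(st["tcp_pos"].round(4),st["finger_gap"],st["grip_force"])
plan([.3677,.3006,.18],116)
E
```

```text
[0.3679 0.3011 0.0226] 0.03547290360033718 46.314995884895325
slide [-3.000e-01  1.000e-01 -1.574e+02] ang [ 0.2 -0.   0. ] yaw0 116.0 q6~103 t 27.65
```

jog_arm --moves '[{"fingers":1,"slide":[0,0,-10],"angular":[0,0,0]},{"fingers":1,"slide":[0,0,-35],"angular":[0,0,0]},{"fingers":1,"slide":[0,0,-75],"angular":[0,0,0]},{"fingers":1,"slide":[0,0,-115],"angular":[0,0,0]},{"fingers":1,"slide":[0,0,-155],"angular":[0,0,0]},{"fingers":1,"slide":[0,0,-155],"angular":[0,0,0]}]'

```text
clock: 28.15
tcp_pos: [0.3703, 0.3026, 0.184]
orientation: [0.003, 0.53, 0.848, 0.006]
wrist_force: [1.2, 0.7, -1.5]
finger_gap: 0.0353
grip_force: 45.8
```

```bash
python3 - <<'E'
from h import *
plan([.50,0,.175],160)
plan([.62,-.365,.16],180)
E
```

```text
slide [-328.8  -16.2    8.5] ang [  0.7   0.2 -44. ] yaw0 116.0 q6~20 t 28.15
slide [-709.5  -68.7   22.6] ang [  0.7   0.4 -64. ] yaw0 116.0 q6~-30 t 28.15
```

jog_arm --moves '[{"fingers":1,"slide":[-30,-1,0],"angular":[0,0,-4]},{"fingers":1,"slide":[-65,-3,0],"angular":[0,0,-8]},{"fingers":1,"slide":[-100,-5,0],"angular":[0,0,-13]},{"fingers":1,"slide":[-135,-7,0],"angular":[0,0,-18]},{"fingers":1,"slide":[-170,-8,0],"angular":[0,0,-23]},{"fingers":1,"slide":[-205,-10,0],"angular":[0,0,-28]},{"fingers":1,"slide":[-240,-12,0],"angular":[0,0,-33]},{"fingers":1,"slide":[-275,-14,0],"angular":[0,0,-38]},{"fingers":1,"slide":[-310,-16,0],"angular":[0,0,-43]},{"fingers":1,"slide":[-329,-16,0],"angular":[0,0,-44]}]'

```text
clock: 28.98
tcp_pos: [0.4975, -0.0056, 0.1757]
orientation: [0.0, 0.173, 0.985, -0.001]
wrist_force: [1.3, -0.3, -1.7]
finger_gap: 0.0353
grip_force: 45.6
```

```bash
python3 - <<'E'
from h import *
plan([.62,-.365,.16],180);print(get_state()["grip_force"])
E
```

```text
slide [-237.7 -296.    16.2] ang [ -0.1   0.  -19.9] yaw0 160.1 q6~-30 t 28.98
45.594120025634766
```

jog_arm --moves '[{"fingers":1,"slide":[-22,-28,0],"angular":[0,0,-3]},{"fingers":1,"slide":[-46,-57,0],"angular":[0,0,-6]},{"fingers":1,"slide":[-70,-87,0],"angular":[0,0,-9]},{"fingers":1,"slide":[-95,-118,0],"angular":[0,0,-12]},{"fingers":1,"slide":[-119,-148,0],"angular":[0,0,-15]},{"fingers":1,"slide":[-143,-178,0],"angular":[0,0,-18]},{"fingers":1,"slide":[-167,-208,0],"angular":[0,0,-20]},{"fingers":1,"slide":[-190,-237,5],"angular":[0,0,-20]},{"fingers":1,"slide":[-214,-267,10],"angular":[0,0,-20]},{"fingers":1,"slide":[-238,-296,16],"angular":[0,0,-20]}]'

```text
clock: 29.82
tcp_pos: [0.619, -0.3636, 0.1593]
orientation: [-0.0, 0.0, 1.0, 0.0]
wrist_force: [-0.1, -0.4, -2.2]
finger_gap: 0.035
grip_force: 45.8
```

jog_arm --moves '[{"fingers":1,"slide":[0,0,0],"angular":[0,0,0]},{"fingers":1,"slide":[0,0,0],"angular":[0,0,0]},{"fingers":1,"slide":[0,0,0],"angular":[0,0,0]},{"fingers":1,"slide":[0,0,0],"angular":[0,0,0]}]'

```text
clock: 30.15
tcp_pos: [0.6187, -0.3607, 0.1601]
orientation: [-0.0, -0.0, 1.0, 0.0]
wrist_force: [0.6, 0.6, -2.1]
finger_gap: 0.0352
grip_force: 46.0
```

```bash
python3 - <<'E'
from h import *
st,p=shot("wrist","w17.png");print(st["tcp_pos"].round(4),st["qvel"].round(3))
for r in tip_of("dock_short",p)[:2]: print(np.round(r["point"],1),round(r["p"],2),onz(p,st,r["point"],0).round(4))
g=cv2.cvtColor(p["color"],cv2.COLOR_RGB2GRAY)
for m in blob(g<70,800)[:4]:
    k=max(cv2.findContours(m.astype(np.uint8),0,1)[0],key=len)[:,0]
    P=np.array([onz(p,st,q,.014)[:2]*1000 for q in k],np.float32)
    print("dark",k.min(0),k.max(0),cv2.minAreaRect(P))
c=p["color"].astype(int)
for m in blob((c[...,0]>170)&(c[...,2]<150)&(c[...,1]>140),60)[:4]:
    y,x=np.nonzero(m);print("yel",x.mean(),y.mean(),m.sum(),x.min(),x.max(),y.min(),y.max(),onz(p,st,(x.mean(),y.mean()),.005)[:2].round(4))
E
```

```text
[ 0.6187 -0.3607  0.1601] [ 0.012 -0.02  -0.002  0.001 -0.001 -0.001]
[246.6  89.9] 0.59 [ 0.5387 -0.3702  0.    ]
dark [  0 252] [511 383] ((762.0173950195312, -363.7066345214844), (166.4101104736328, 575.8699340820312), 0.05986419692635536)
dark [207  28] [293 147] ((538.5358276367188, -368.6676940917969), (65.05319213867188, 88.91477966308594), 86.8172836303711)
dark [465 131] [511 259] ((630.6590576171875, -155.03350830078125), (126.98814392089844, 46.320594787597656), 12.37597370147705)
dark [209 236] [307 253] ((671.5118408203125, -360.6721496582031), (15.607580184936523, 88.2235336303711), 0.6528931260108948)
yel 263.1829268292683 89.36178861788618 492 258 268 58 121 [ 0.5385 -0.3565]
yel 233.74166666666667 87.79166666666667 480 230 238 57 120 [ 0.5372 -0.3805]
```

The dock rectangle fits as 65 × 89 mm at (538.5, −368.7) mm, turned −3°, and the bars agree. I'll move over it.

```bash
python3 - <<'E'
from h import *
plan([.5385,-.3687,.045],177)
E
```

```text
slide [ 80.6  -8.1 116. ] ang [-0.   0.   3.1] yaw0 -179.9 q6~-31 t 30.25
```

jog_arm --moves '[{"fingers":1,"slide":[35,-4,0],"angular":[0,0,3]},{"fingers":1,"slide":[65,-8,10],"angular":[0,0,3]},{"fingers":1,"slide":[80,-8,35],"angular":[0,0,3]},{"fingers":1,"slide":[80,-8,70],"angular":[0,0,3]},{"fingers":1,"slide":[80,-8,100],"angular":[0,0,3]},{"fingers":1,"slide":[80,-8,112],"angular":[0,0,3]},{"fingers":1,"slide":[80,-8,112],"angular":[0,0,3]},{"fingers":1,"slide":[80,-8,112],"angular":[0,0,3]},{"fingers":1,"slide":[80,-8,112],"angular":[0,0,3]}]'

```text
clock: 31.0
tcp_pos: [0.5406, -0.3705, 0.0506]
orientation: [0.001, 0.026, 1.0, -0.001]
wrist_force: [-0.6, -0.4, -1.6]
finger_gap: 0.0357
grip_force: 46.0
```

```bash
python3 - <<'E'
from h import *
plan([.5385,-.3687,.0276],177);print(get_state()["qvel"].round(3))
E
```

```text
slide [ 2.2  1.8 22.9] ang [-0.1  0.2  0.1] yaw0 177.1 q6~-31 t 31.00
[-0.005 -0.006  0.013 -0.003 -0.001  0.001]
```

jog_arm --moves '[{"fingers":1,"slide":[2,2,8],"angular":[0,0,0]},{"fingers":1,"slide":[2,2,14],"angular":[0,0,0]},{"fingers":1,"slide":[2,2,19],"angular":[0,0,0]},{"fingers":1,"slide":[2,2,20],"angular":[0,0,0]},{"fingers":1,"slide":[2,2,20],"angular":[0,0,0]}]'

```text
clock: 31.42
tcp_pos: [0.5369, -0.3676, 0.0279]
orientation: [-0.0, 0.026, 1.0, 0.0]
wrist_force: [0.6, 0.3, -1.8]
finger_gap: 0.0355
grip_force: 46.1
```

```bash
python3 - <<'E'
from h import *
plan([.5385,-.3687,.0276],177);print(get_state()["wrist_force"].round(2))
E
```

```text
slide [-1.6 -1.   0.3] ang [ 0. -0.  0.] yaw0 177.0 q6~-31 t 31.42
[ 0.63  0.3  -1.82]
```

jog_arm --moves '[{"fingers":1,"slide":[-1,-1,1],"angular":[0,0,0]},{"fingers":1,"slide":[-1,-1,1],"angular":[0,0,0]},{"fingers":1,"slide":[-1,-1,1],"angular":[0,0,0]}]'

```text
clock: 31.67
tcp_pos: [0.5381, -0.3688, 0.0276]
orientation: [0.0, 0.026, 1.0, -0.0]
wrist_force: [-0.6, 1.9, 2.5]
finger_gap: 0.0354
grip_force: 46.7
```

jog_arm --moves '[{"fingers":0.5,"slide":[0,0,0],"angular":[0,0,0]},{"fingers":0.3,"slide":[0,0,0],"angular":[0,0,0]},{"fingers":0,"slide":[0,0,0],"angular":[0,0,0]},{"fingers":0,"slide":[0,0,0],"angular":[0,0,0]},{"fingers":0,"slide":[0,0,-20],"angular":[0,0,0]},{"fingers":0,"slide":[0,0,-60],"angular":[0,0,0]},{"fingers":0,"slide":[0,0,-100],"angular":[0,0,0]},{"fingers":0,"slide":[0,0,-130],"angular":[0,0,0]},{"fingers":0,"slide":[0,0,-150],"angular":[0,0,0]},{"fingers":0,"slide":[0,0,-150],"angular":[0,0,0]}]'

```text
clock: 32.5
tcp_pos: [0.5404, -0.3708, 0.1835]
orientation: [0.004, 0.026, 1.0, -0.003]
wrist_force: [0.1, -0.3, 1.2]
finger_gap: 0.0853
grip_force: 0.0
```

```bash
python3 - <<'E'
from h import *
st,p=shot("wrist");print(st["tcp_pos"].round(4),st["finger_gap"])
packrect(p,st,.045)
Zp=dict(pack_long_c=.025,pack_short_c=.025,tape_c=.02,dish_c=.018,cup_c=.044)
for c in("scene","side"):
    st,p=shot(c)
    for n in Zp:
        for r in tip_of(n,p)[:1]: print(c,n,np.round(r["point"],1),round(r["p"],2),onz(p,st,r["point"],Zp[n]).round(4))
print(get_state()["clock"])
E
```

```text
[ 0.5404 -0.3708  0.1835] 0.08533759753238421
rect [ 537.6 -368.9] [34.2 58. ] dir 177.3 px [261. 180.]
scene pack_long_c [173.1 193.8] 0.74 [ 0.6324 -0.1211  0.025 ]
scene pack_short_c [148.2 133.4] 0.79 [ 0.5464 -0.3629  0.025 ]
scene tape_c [249.3 254.5] 0.85 [0.6148 0.1361 0.02  ]
scene dish_c [365.1 298.2] 0.64 [0.5134 0.379  0.018 ]
scene cup_c [366.4 288.4] 0.57 [0.5099 0.3732 0.044 ]
side pack_long_c [251.6 158.4] 0.61 [ 0.6316 -0.1275  0.025 ]
side tape_c [194. 208.] 0.82 [0.6136 0.1373 0.02  ]
side dish_c [151.2 280.7] 0.81 [0.5113 0.3722 0.018 ]
side cup_c [149.8 271.5] 0.66 [0.5202 0.3628 0.044 ]
33.15
```

All pieces are confirmed in place, so I'll hand in.

```bash
python3 -c "
from workcell import *
print(hand_in())"
```

```text
the job is handed in; nothing more can be done
None
```

The job is handed in (the hand-in call gave no verdict): last checks showed both packs in their docks, the tape round the spindle post, and the cup standing in the dish in the round holder, at about 33 s of 131 s on the clock.

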